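Seat a ceramic blank in the corner of the gauging plate

TASK

With a fingertip or the outside of the fingers, push the ivory ceramic blank across the aluminium gauging plate until it lies flat against the long dark rail, then slide it along the rail, keeping it against the rail, into the corner pocket at the blue-tagged end, until it is tight in the corner against both the rail and the end stop. Only push it: never pick it up, take the fingers away at the end, and leave everything else where it stands.

Things in the scene. Friction and masses are not known exactly. Their poses are not given: they have to be found in the camera images.
- plate: Fixed aluminium gauging plate on the bench, 160 (x) x 350 (y) x 10 mm thick, spanning x -85 to 75, y -175 to 175 in its own frame. Origin on its underside; z up, top at z = 10. Yaw varies up to 0.4 rad either way. On it, along the +x side, stands a dark steel rail along y, with a dark end stop and corner pocket at each end
- rail (a point): Middle of the top edge of the rail's inner face, which looks to the plate's -x: plate frame x = 55, y = 0, z = 26 mm (the rail stands 16 mm above the plate). The rail runs along the plate's y from end stop to end stop (inner faces at y = -135 and 135, from x = 12 to the rail, as high as the rail)
- pocket_left (a point): Where the blank's origin lies when seated in the +y corner pocket: plate frame x = 40, y = 110, z = 10 mm. The pocket, between rail, stop and a short inner wall (face at x = 22, from y = 110 to 135, as high as the rail, with a lead-in flaring away from the rail from about y = 97), is 33 mm wide, 25 mm deep, open towards the middle: a seated blank sticks half out
- pocket_right (a point): The same for the -y corner pocket, its mirror image: plate frame x = 40, y = -110, z = 10 mm
- blank: Loose ivory ceramic block with bare smooth sides, 30 (x) x 50 (y) x 20 mm (z) high, about 0.12 kg, lying flat on the middle of the plate, at first well off the rail and turned up to 0.45 rad from it. Origin at the centre of its underside, z up, y along its length; the two ends are alike
- blue_tag: Fixed blue plastic tag block, 50 x 24 x 14 mm high, on the plate just outside one end stop (plate frame x = 30, y = +157 or -157); marks the pocket to use. Origin at the centre of its underside
- red_tag: Fixed red plastic tag block, same size, on the plate outside the other end stop; marks the pocket not to use. Origin at the centre of its underside
- gauge_pin: Loose upright brass gauge pin, foot 20 mm across, 34 mm high, standing on a corner of the plate on the side away from the rail (plate frame about x = -60, y = +135 or -135). Leave alone. Origin at the centre of its foot
- wax_block: Loose upright green wax block, 22 x 22 x 30 mm high, standing on the other such corner of the plate. Leave alone. Origin at the centre of its underside
- amber_jar: Loose amber jar, 60 mm across, 85 mm high, on the bench to one side of the plate. Leave alone. Origin at the centre of its underside
- white_bottle: Loose white bottle with a blue label, 56 mm across, 140 mm high, on the bench on the other side of the plate. Leave alone. Origin at the centre of its underside
- mixing_bowl: Loose green mixing bowl, 90 mm across, 50 mm high, on the bench left of the plate. Leave alone. Origin at the centre of its underside
- spatula: Loose spatula lying on the bench beyond the plate. Leave alone. Origin under its middle
Not all that is in view belongs to the job. What is meant by the blank is not brown, and is the larger of those in its own colour.

How it is judged:
By the outcome, as a careful person would: the job done as asked, in the order asked, and still so for the second after the job is handed in, with the robot touching nothing.
It also fails if it takes over 51 s, if anything falls off the work surface, if the arm or the gripper's body presses on something with over 40 N, if the wrist force passes 120 N, or if a joint passes its speed limit or range.

ROBOT

A 7-joint arm with a two-finger parallel gripper is mounted at the origin on the work surface. World frame = base frame: x ahead of the robot, y to its left, z up, the work surface at z = 0. Lengths are in m, angles in rad, forces in N, time in s.
With the tool pointing down it reaches from about 0.425 to 0.925 m from the base axis. Payload 6.8 kg.
Tool frame: the origin (TCP) lies at the very end of the fingers, on their centre line; the grasp point (between the pads) lies 19 mm behind it (hold_point_z is the distance from the TCP to the grasp point, in m); z points along the fingers, y is the direction in which the jaws open and shut (so a half turn about z gives the same grasp; the last joint's range is limited). The gripper opens to 85 mm and grips with 20 to 120 N. Pads are 22 mm wide; open, the fingers measure 114 mm over their backs; the gripper's body (76 mm by 85 mm) begins 54 mm behind the grasp point. The pads swing forward as they close: fully open they stand 13 mm farther back than shut.
Start: joints at [1.083, 0.477, 0.022, 1.555, -0.011, 1.109, -0.083], TCP at [0.25, -0.627, 0.231] pointing down, gripper open.
Joint ranges: [-2.96, 2.96], [-0.34, 2.1], [-1.41, 1.46], [0.24, 2.44], [-1.37, 4.51], [0.17, 1.92], [-2.96, 2.96]. Speed limits (rad/s): [2.39, 2.39, 3.14, 3.14, 3.14, 3.14, 3.14].

INTERFACE

Orientations are given as a unit quaternion [w, x, y, z].
In Python, from station import get_obs, read_camera, calibration, hand_in, regions_of, hold_point_z gives the robot as it stands.
- The arm moves only by the tool send_rows, never from a script. Its argument "motion" is text: rows parted by semicolons, each of 7 numbers parted by spaces: the shift along the world's x, y, z in cm, then the turn, a rotation vector about the world's x, y, z in degrees, then the closure, from 0 (fully open) to 1 (shut). In form: dx dy dz rx ry rz fingers; .... A call has 1 to 20 rows; each row shifts and turns the pose as measured when the row begins; what a row does not reach is not made up. A row lasts 1/12 s, in which the tool goes at most 41.7 mm and 7.16 degrees, less where a joint would pass 70% of its speed; a pose out of reach is approached as far as the arm can. A call is refused whole if a number of a shift passes 4.17 or a number of a turn 7.16, either way. A call with a gripper value outside its range is refused whole. The fingers move at their own pace and stop on an object; "newtons" is the grip in N (left out, the last holds). Time passes only in rows, so rows that do not move let the fingers close. It gives the time, the measured TCP pose, the force and the opening at its end, in the units of the state.
- get_obs(): the state, without advancing time (a new reading comes with each control period).
- read_camera(name): name is "side" or "top" or "wrist"; returns the picture (384x512x3 uint8, red, green, blue); there is no depth.
- calibration(name): a dict with "mtx" (3x3 intrinsics, pixels), "k1" (the pictures are not rectified: a ray, as slopes to the right and down, at radius r is drawn at 1 + k1 r^2 times it, then the intrinsics apply), "R" (3x3) and "t" (3): a world point X has camera coordinates R X + t; the wrist camera has in their place "hand_eye" (4x4, takes a point from camera to tool coordinates, whose origin is the TCP and whose axes are the flange's). Camera axes: x right, y down, z forward; pixel columns grow to the right and rows downward; lengths in m; the calibration is good to about 2 mm. A picture is of the moment at which its call begins: read the wrist's pose just before it. calibration takes no time and is no camera call.
- hand_in(): hands the job in, once; it reports no verdict.
Trained networks look in the newest picture that a camera, given by its name, has taken for a name from the list of things; names that differ only in an ending like _2 or _b are one class to them, and where a whole thing is asked for, a point or a joint stands for the part that bears it (a point fixed in the world has none). Each returns a list of dicts, best first, with "conf" (0 to 1); they miss things now and then, are a little off and sometimes report something else, mostly with a low value. They report only what shows in the picture. A call takes as long as a camera call. They do not tell look-alikes from the thing itself.
- regions_of(thing, camera): "region" (384x512 bool, what is visible of it) and "point" ([column, row] in pixels, amid what is visible of it).
The state is a dict: "t": time; "q": joint angles; "joint_vel": joint speeds; "joint_torque": joint torques, N m; "eef_pos": TCP position; "tool_rot": TCP orientation; "contact_force": force on the tool from outside, world axes, zero at the start; "torque": the same for the moment, N m; "gripper_width": opening from 0.0 (shut) to 1.0 (fully open).
Only numpy, scipy, OpenCV 4.12 (cv2) and the standard library are available. Lean on these libraries where they do the work, as an engineer would, in place of code of your own. Each camera call takes 0.05 s, during which the arm holds its last target.

## Working session

There is one attempt and no reset: what is moved stays moved. The work goes in short steps, Python scripts to look and compute and a tool call to move; the robot and the scene stay as the last step left them, time stands still between calls to the robot, and variables do not carry over. Pictures are saved under pics/ and viewed, and the job is handed in when it is done.

Besides the shell and the picture viewer there is one more tool, called after ">>>" by a JSON object that holds its "api" and its "payload". send_rows: Moves the arm, as the interface text tells. Its arguments: {"type":"object","properties":{"motion":{"type":"string"},"newtons":{"type":"number"}},"required":["motion"]}

```bash
mkdir -p pics; python3 - <<'E'
from station import *
import cv2
print(get_obs())
for n in("top","side","wrist"):
    im=read_camera(n); cv2.imwrite(f"pics/{n}0.png",im[:,:,::-1])
    c=calibration(n); print(n,c)
for n in("top",):
  read_camera(n)
  for th in("blank","plate","blue_tag","red_tag","gauge_pin","wax_block"):
    for r in regions_of(th,n)[:3]: print(n,th,r["conf"],r["point"],r["region"].sum())
print(get_obs()["t"])
E
```

```text
{'t': 0.0, 'q': array([ 1.08289237,  0.47783335,  0.02235946,  1.55647363, -0.01151471,
        1.10928525, -0.08308888]), 'joint_vel': array([ 1.92237199e-04, -8.90639721e-05, -1.04267292e-03, -4.62985911e-04,
        1.47092455e-03,  4.79413514e-04,  8.42495251e-04]), 'joint_torque': array([-6.36540717e-04, -5.96446824e+01,  1.60786439e+00, -2.81201541e+01,
        1.24084018e-02,  9.14200995e-03,  8.80572884e-06]), 'eef_pos': array([ 0.25000312, -0.62634779,  0.23029444]), 'tool_rot': array([-9.03445846e-04,  9.82021520e-01,  1.88766677e-01, -2.43123856e-04]), 'contact_force': array([-0.11411143,  0.72645531, -0.08530803]), 'torque': array([ 0.00541707,  0.01157723, -0.0024888 ]), 'gripper_width': 1.0005432142172088}
top {'mtx': array([[471.08304763,   0.        , 258.06048798],
       [  0.        , 471.08304763, 189.33419543],
       [  0.        ,   0.        ,   1.        ]]), 'k1': -0.1641526915689775, 'R': array([[ 1.53872048e-02, -9.99879105e-01,  2.23832222e-03],
       [-9.90205204e-01, -1.55489399e-02, -1.38751163e-01],
       [ 1.38769192e-01, -8.14057467e-05, -9.903247
[... 528 characters left out ...]
     [  0.        , 319.63135592, 189.7430564 ],
       [  0.        ,   0.        ,   1.        ]]), 'k1': -0.009366093288834235, 'hand_eye': array([[-9.53746463e-04, -9.47244569e-01, -3.20510243e-01,
         8.17039929e-02],
       [ 9.99999539e-01, -8.68780643e-04, -4.08093908e-04,
         8.54740586e-04],
       [ 1.08111643e-04, -3.20510485e-01,  9.47244962e-01,
        -1.42856946e-01],
       [ 0.00000000e+00,  0.00000000e+00,  0.00000000e+00,
         1.00000000e+00]])}
top blank 0.75 [300.0, 267.0] 165
top blank 0.7 [271.8, 220.4] 221
top plate 0.74 [276.2, 215.3] 5525
top blue_tag 0.65 [223.3, 198.1] 131
top blue_tag 0.54 [274.6, 157.8] 862
top red_tag 0.64 [330.5, 207.1] 143
0.5
```

View pics/top0.png

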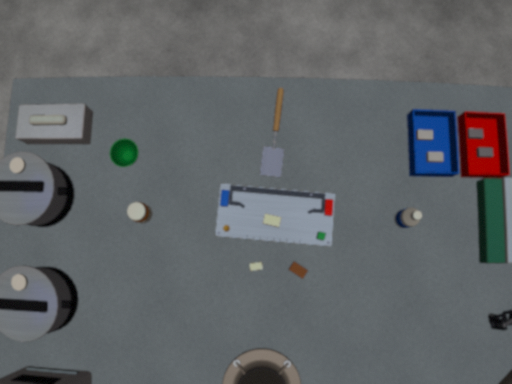

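View pics/side0.png

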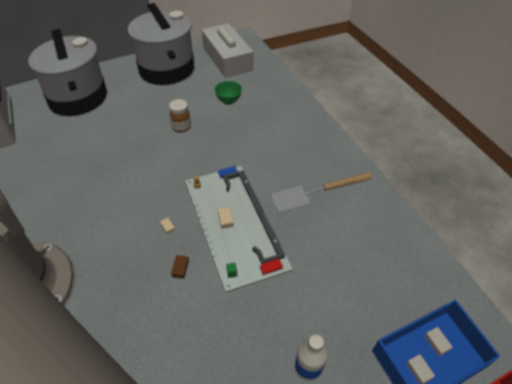

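```bash
python3 - <<'E'
import cv2
im=cv2.imread("pics/top0.png")[140:300,170:380]
cv2.imwrite("pics/top0z.png",cv2.resize(im,None,fx=3.7,fy=3.7,interpolation=cv2.INTER_CUBIC))
E
```

```text
(no output)
```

View pics/top0z.png

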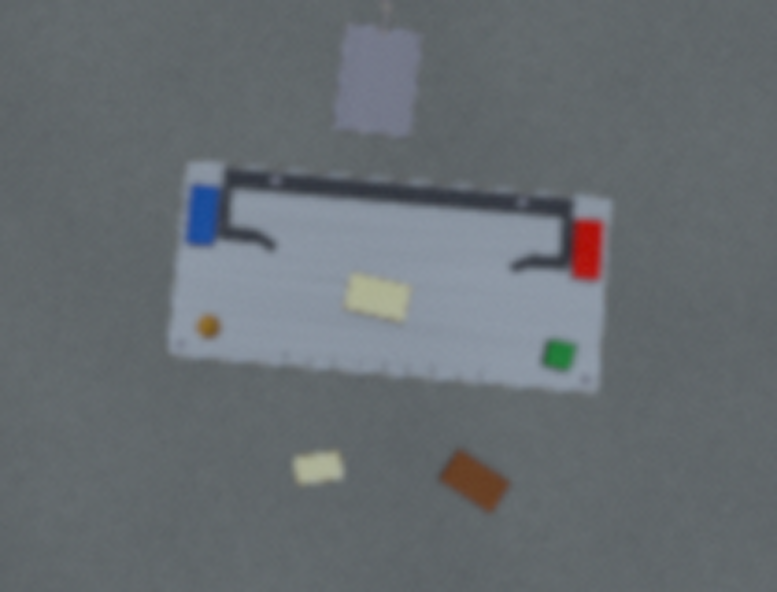

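The blank is the larger ivory block on the plate at about (272,220). The smaller one, off the plate at (256,266), is the decoy. The blue tag is at image left (223,198), which is world +y, and the rail is on the far side at +x. Next I'll fit the plate and blank poses.

```bash
cat > h.py <<'E'
from station import *
import numpy as np, cv2
from scipy.spatial.transform import Rotation as Ro
from scipy.optimize import least_squares
def cam(n,obs=None):
    c=calibration(n)
    if n!="wrist": return c["mtx"],c["k1"],c["R"],c["t"]
    q=obs["tool_rot"]; T=np.eye(4); T[:3,:3]=Ro.from_quat([q[1],q[2],q[3],q[0]]).as_matrix(); T[:3,3]=obs["eef_pos"]
    M=np.linalg.inv(T@c["hand_eye"]); return c["mtx"],c["k1"],M[:3,:3],M[:3,3]
def proj(C,X):
    K,k,R,t=C; p,_=cv2.projectPoints(np.atleast_2d(X).astype(float),cv2.Rodrigues(R)[0],t,K,np.array([k,0,0,0.])); return p[:,0]
def unproj(C,uv,z):
    K,k,R,t=C; n=cv2.undistortPoints(np.atleast_2d(uv).astype(float)[:,None],K,np.array([k,0,0,0.]))[:,0]
    d=np.c_[n,np.ones(len(n))]@R; o=-R.T@t; return o+d*((z-o[2])/d[:,2])[:,None]
def fitbox(C,uv,hx,hy,z,x0):
    "fit rectangle pose (x,y,yaw, top face z) to corners uv given in any order"
    L=np.array([[-hx,-hy],[hx,-hy],[hx,hy],[-hx,hy]])
    W=unproj(C,uv,z)[:,:2]
    def rect(p):
        c,s=np.cos(p[2]),np.sin(p[2]); return L@np.array([[c,s],[-s,c]])+p[:2]
    def f(p):
        P=rect(p); return np.array([ (P-w)[np.argmin(((P-w)**2).sum(1))] for w in W]).ravel()
    r=least_squares(f,x0); return r.x,np.abs(r.fun).max()
def p2w(P,X): # plate pose (origin x,y,yaw)
    X=np.atleast_2d(X).astype(float)/1000; c,s=np.cos(P[2]),np.sin(P[2])
    return np.c_[X[:,:2]@np.array([[c,s],[-s,c]])+P[:2],X[:,2:]]
def w2p(P,xy):
    c,s=np.cos(P[2]),np.sin(P[2]); return 1000*(np.atleast_2d(xy)[:,:2]-P[:2])@np.array([[c,-s],[s,c]])
E
python3 - <<'E'
from h import *
C=cam("top")
z=np.array([[186,161],[611,198],[599,391],[169,354]])/3.7+[170,140]
b,e=fitbox(C,z,.08,.175,.010,[.6,0,-.1]); print("plate ctr",b,e)
print(unproj(C,z,.01))
# origin: centre at local x=-5mm
P=[b[0]+.005*np.cos(b[2]),b[1]+.005*np.sin(b[2]),b[2]]; print(P)
z=np.array([[353,273],[411,286],[404,322],[345,308]])/3.7+[170,140]
bb,e=fitbox(C,z,.015,.025,.030,[.6,0,-.2]); print("blank",bb,e,w2p(P,bb[:2]))
E
```

```text
plate ctr [ 0.59041964 -0.04111978 -0.07170429] 0.07897500150075265
[[ 0.6020939   0.13397737  0.01      ]
 [ 0.57694833 -0.21483965  0.01      ]
 [ 0.4192709  -0.20442771  0.01      ]
 [ 0.44418771  0.14373659  0.01      ]]
[np.float64(0.5954067889104694), np.float64(-0.04147799349651326), np.float64(-0.07170429152718202)]
blank [ 0.51586165 -0.02939884 -1.78325216] 0.016330827292682315 [[-80.20612307   6.34926817]]
```

View pics/wrist0.png

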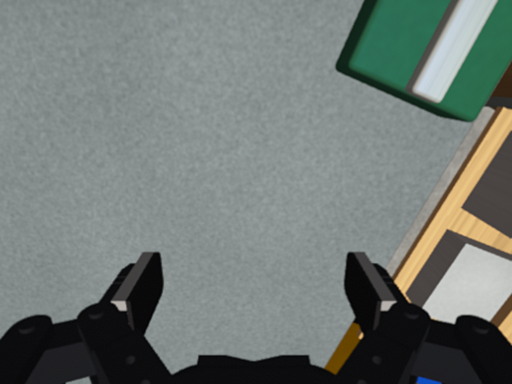

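>>> {"api": "send_rows", "payload": {"motion": "0.7 2 0 0 0 -1 1;1.4 3.6 0 0 0 -1.7 1;1.4 3.6 0 0 0 -1.7 1;1.4 3.6 0 0 0 -1.7 1;1.4 3.6 0 0 0 -1.7 1;1.4 3.6 0 0 0 -1.7 1;1.4 3.6 0 0 0 -1.7 1;1.4 3.6 0 0 0 -1.7 1;1.4 3.6 0 0 0 -1.7 1;1.4 3.6 0 0 0 -1.7 1;1.4 3.6 0 0 0 -1.7 1;1.4 3.6 0 0 0 -1.7 1;1.4 3.6 0 0 0 -1.7 1;1.4 3.6 0 0 0 -1.7 1;1.4 3.6 0 0 0 -1.7 1;1.4 3.6 0 0 0 -1.7 1", "newtons": 20}}

```text
t: 1.83
eef_pos: [0.465, -0.0506, 0.2346]
tool_rot: [0.005, 0.998, -0.062, 0.002]
contact_force: [1.9, 0.3, 0.2]
gripper_width: -0.0
```

```bash
python3 - <<'E'
from h import *
o=get_obs(); im=read_camera("wrist"); o2=get_obs()
print(o["t"],o2["t"],o["eef_pos"],o["tool_rot"],o2["eef_pos"],o2["tool_rot"],o["gripper_width"])
np.savez("w1.npz",e=o["eef_pos"],q=o["tool_rot"],im=im)
cv2.imwrite("pics/w1.png",cv2.resize(im[:,:,::-1],None,fx=1.5,fy=1.5,interpolation=cv2.INTER_CUBIC))
for th in("blank","blue_tag","red_tag"):
  for r in regions_of(th,"wrist")[:2]: print(th,r["conf"],r["point"],r["region"].sum())
E
```

```text
1.8333 1.8833 [ 0.46503679 -0.05058638  0.23459666] [ 0.00530052  0.99806647 -0.06190795  0.00162002] [ 0.46806653 -0.04171583  0.23519773] [ 0.00294326  0.99829739 -0.05817303  0.00309015] -0.00021743081925418794
blank 0.84 [206.6, 243.8] 602
blank 0.68 [225.2, 136.3] 1340
blue_tag 0.94 [79.2, 90.5] 1113
red_tag 0.8 [377.1, 74.7] 1133
```

View pics/w1.png

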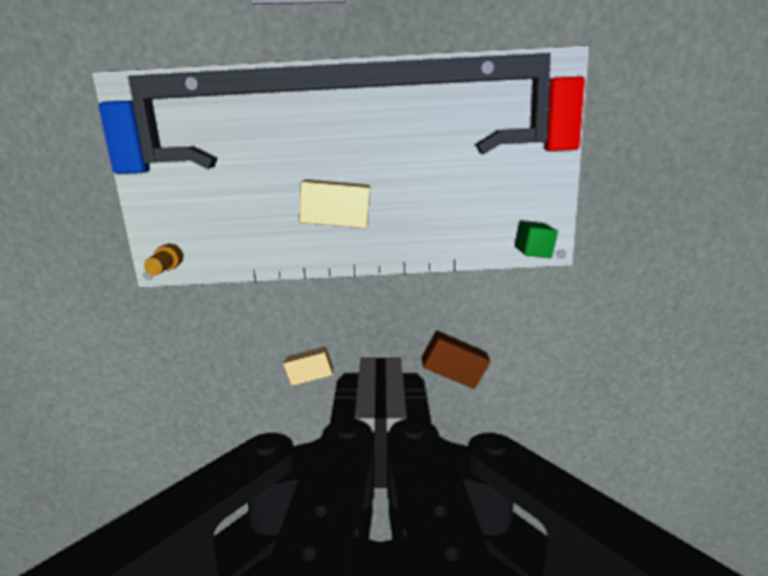

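The plate, blank, both tags, pin and wax block are all in clear view. The arm was still settling in that frame, so I'll take another now that it's still.

```bash
python3 - <<'E'
from h import *
read_camera("wrist"); read_camera("wrist")
o=get_obs(); im=read_camera("wrist"); o2=get_obs()
print(o["t"],o["eef_pos"],o["tool_rot"],o2["eef_pos"]-o["eef_pos"])
np.savez("w2.npz",e=o["eef_pos"],q=o["tool_rot"],im=im)
cv2.imwrite("pics/w2.png",cv2.resize(im[20:200,50:410,::-1],None,fx=2.2,fy=2.2,interpolation=cv2.INTER_CUBIC))
E
```

```text
2.1333 [ 0.46422456 -0.05363677  0.23402292] [ 5.44493301e-03  9.98081291e-01 -6.16714276e-02  8.51491759e-04] [-7.60941164e-05 -3.41865834e-04 -1.26851406e-05]
```

View pics/w2.png

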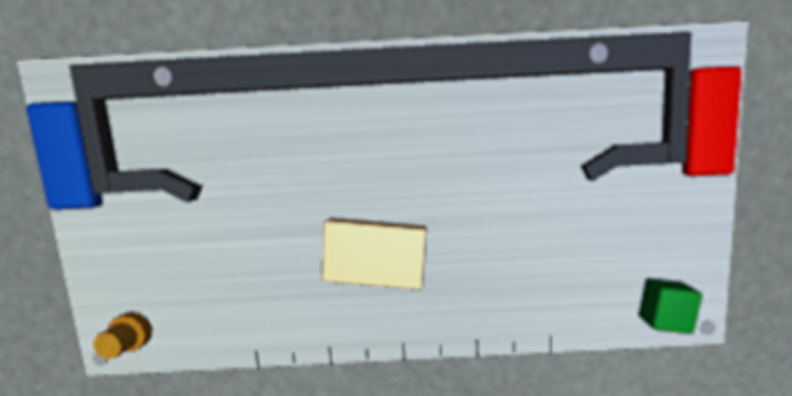

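```bash
python3 - <<'E'
from h import *
d=np.load("w2.npz"); o=dict(eef_pos=d["e"],tool_rot=d["q"]); C=cam("wrist",o)
f=lambda a:np.array(a)/2.2+[50,20]
uv=f([[18,62],[747,22],[723,343],[87,376],[95,98],[670,69]])
X=[[75,175,10],[75,-175,10],[-85,-175,10],[-85,175,10],[55,135,26],[55,-135,26]]
r=least_squares(lambda p:(proj(C,p2w(p,X))-uv).ravel(),[.515,-.035,-.07]); P=r.x
print("plate wrist",P); print(r.fun.reshape(-1,2).round(1))
Ct=cam("top"); uvt=np.array([[186,161],[611,198],[599,391],[169,354]])/3.7+[170,140]
rt=least_squares(lambda p:(proj(Ct,p2w(p,X[:4]))-uvt).ravel(),P); print("plate top",rt.x); print(rt.fun.reshape(-1,2).round(1))
B=[[15,25,20],[15,-25,20],[-15,-25,20],[-15,25,20]]
def blank(C,uv):
    X=np.array(B)+[0,0,10]
    r=least_squares(lambda p:(proj(C,p2w(p,X))-uv).ravel(),[.51,-.04,-.2]); return r.x,np.abs(r.fun).max()
b,e=blank(C,f([[329,220],[425,228],[421,289],[323,281]])); print("blank wrist",b,e,w2p(P,b[:2]),b[2]-P[2])
bt,e=blank(Ct,np.array([[353,273],[411,286],[404,322],[345,308]])/3.7+[170,140]); print("blank top",bt,e,w2p(rt.x,bt[:2]),bt[2]-rt.x[2])
np.save("P.npy",P)
print("pose p: rail mid, pocket",p2w(P,[[55,0,26],[40,110,10],[40,-110,10]]))
print("tool yaw",2*np.arctan2(d["q"][2],d["q"][1]), Ro.from_quat(np.r_[d["q"][1:],d["q"][0]]).as_matrix())
E
```

```text
plate wrist [ 0.51766543 -0.03577587 -0.07468674]
[[-0.9 -0.4]
 [ 0.8 -0.2]
 [ 0.4  0.8]
 [-0.3  0.5]
 [-1.4  0.6]
 [ 1.4 -0.4]]
plate top [ 0.51563979 -0.03575467 -0.07034489]
[[ 0.1 -0.2]
 [ 0.2 -0.4]
 [-0.   0.2]
 [-0.4  0.3]]
blank wrist [ 0.49504956 -0.02475109 -0.21600335] 1.8733529549141679 [[-23.37546759   9.30650767]] -0.1413166115816509
blank top [ 0.49142759 -0.02412823 -0.20794535] 0.4958098555045467 [[-24.96950802   9.89588188]] -0.13760045882699268
pose p: rail mid, pocket [[ 0.57251211 -0.03987982  0.026     ]
 [ 0.56576183  0.07093278  0.01      ]
 [ 0.54934602 -0.14845391  0.01      ]]
tool yaw -0.12342305236062502 [[ 0.99239182 -0.12311547  0.00102812]
 [-0.12309692 -0.99233398 -0.010974  ]
 [ 0.00237131  0.01076395 -0.99993926]]
```

>>> {"api": "send_rows", "payload": {"motion": "-0.3 1 -2 0.2 0 1 1;-0.3 1 -3.5 0.2 0 1 1;-0.2 0.6 -3.5 0.2 0 0.9 1;0 0.4 -3.5 0 0 0 1;0 0.2 -3.5 0 0 0 1;0 0 -2 0 0 0 1;0 0 -1 0 0 0 1;0 0 0 0 0 0 1"}}

```text
t: 2.85
eef_pos: [0.4556, -0.0345, 0.04]
tool_rot: [0.002, 0.999, -0.048, 0.006]
contact_force: [0.3, 0.6, -0.2]
gripper_width: 0.001
```

>>> {"api": "send_rows", "payload": {"motion": "0 0.7 0 0.1 0.4 0.8 1;0 0.6 -0.6 0 0.3 0.6 1;0 0 -0.8 0 0 0 1;0 0 -0.6 0 0 0 1;0 0 -0.3 0 0 0 1;0 0 0 0 0 0 1"}}

```text
t: 3.35
eef_pos: [0.4581, -0.0232, 0.0178]
tool_rot: [0.002, 0.999, -0.037, 0.002]
contact_force: [0.7, 0.0, -0.5]
gripper_width: -0.001
```

```bash
python3 - <<'E'
from h import *
P=np.load("P.npy");o=get_obs(); print(o["t"],o["eef_pos"],o["contact_force"],w2p(P,o["eef_pos"][None]),2*np.arctan2(o["tool_rot"][2],o["tool_rot"][1]))
im=read_camera("wrist")
cv2.imwrite("pics/w3.png",cv2.resize(im[:,:,::-1],None,fx=1.5,fy=1.5))
E
```

```text
3.35 [ 0.45806664 -0.02319707  0.0178312 ] [ 0.71746607  0.02605472 -0.5118976 ] [[-60.37123876   8.09663464]] -0.0737211094089063
```

View pics/w3.png

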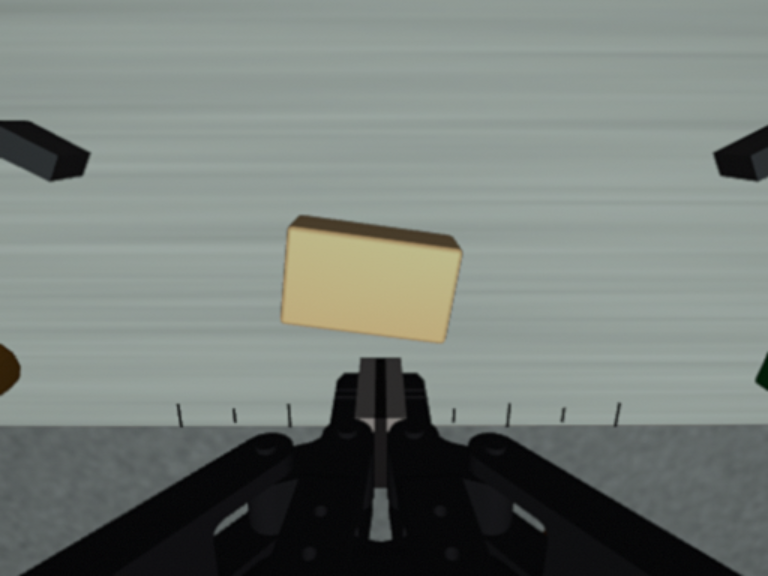

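>>> {"api": "send_rows", "payload": {"motion": "0 0.1 -0.1 0 0 0 0.7;0 0.1 -0.1 0 0 0 0.7;0 0 0 0 0 0 0.7;0.4 -0.03 0 0 0 0 0.7;0.6 -0.04 0 0 0 0 0.7;0.6 -0.04 0 0 0 0 0.7;0.6 -0.04 0 0 0 0 0.7;0.6 -0.04 0 0 0 0 0.7;0.4 -0.03 0 0 0 0 0.7;0 0 0 0 0 0 0.7"}}

```text
t: 4.23
eef_pos: [0.4947, -0.0238, 0.0169]
tool_rot: [0.002, 0.999, -0.037, 0.003]
contact_force: [-0.8, 0.8, -0.9]
gripper_width: 0.302
```

```bash
cat > s.py <<'E'
from h import *
import sys
P=np.load("P.npy");o=get_obs(); print(o["t"],o["eef_pos"],o["contact_force"],"plate",w2p(P,o["eef_pos"][None]),2*np.arctan2(o["tool_rot"][2],o["tool_rot"][1]),o["tool_rot"],o["gripper_width"])
im=read_camera("wrist")
np.savez(sys.argv[1]+".npz",e=o["eef_pos"],q=o["tool_rot"],im=im)
cv2.imwrite(f"pics/{sys.argv[1]}.png",cv2.resize(im[:,:,::-1],None,fx=1.5,fy=1.5))
E
python3 s.py w4
```

```text
4.2333 [ 0.49468387 -0.02384749  0.01694216] [-0.79241665  0.78811154 -0.87026985] plate [[-23.80756257  10.18030173]] -0.07443124359798581 [ 0.0018884   0.99930204 -0.03720683  0.0027413 ] 0.3017146887626011
```

View pics/w4.png

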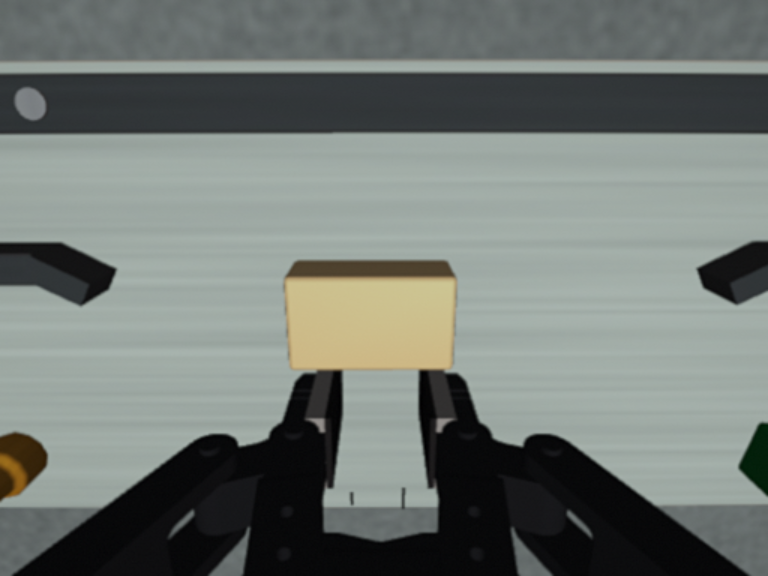

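The blank is square to the rail and flush on both fingertips, at about (370,320) in the picture. I'll keep pushing.

>>> {"api": "send_rows", "payload": {"motion": "0.4 -0.03 0 0 0 0 0.7;0.6 -0.04 0 0 0 0 0.7;0.6 -0.04 0 0 0 0 0.7;0.6 -0.04 0 0 0 0 0.7;0.6 -0.04 0 0 0 0 0.7;0.4 -0.03 0 0 0 0 0.7;0 0 0 0 0 0 0.7"}}

```text
t: 4.87
eef_pos: [0.5284, -0.0263, 0.0167]
tool_rot: [0.002, 0.999, -0.037, 0.002]
contact_force: [-1.3, 0.5, 0.7]
gripper_width: 0.295
```

```bash
python3 s.py w5
```

```text
4.8667 [ 0.5284432  -0.02633281  0.01668595] [-1.34672086  0.49448381  0.74849179] plate [[10.04310766 10.22093855]] -0.07420588633594008 [ 0.00208172  0.99930835 -0.0370943   0.00157872] 0.29520056143100476
```

View pics/w5.png

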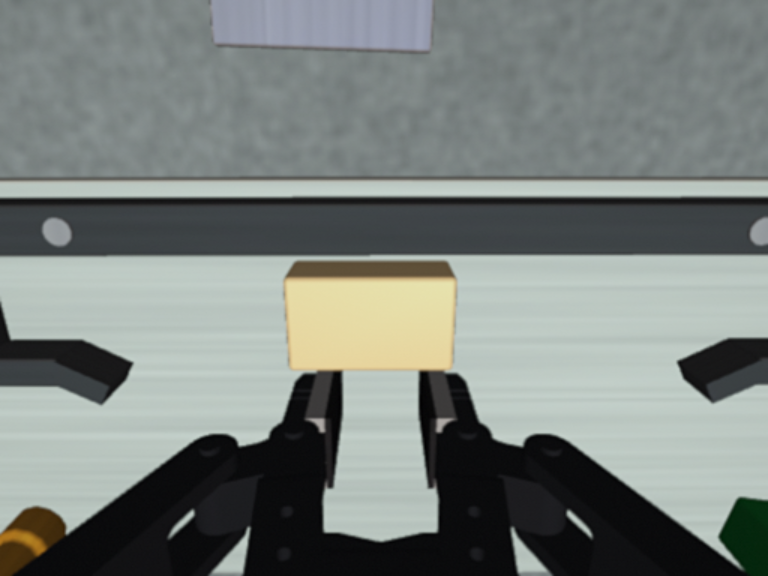

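>>> {"api": "send_rows", "payload": {"motion": "0.2 -0.01 0 0 0 0 0.7;0.2 -0.02 0 0 0 0 0.7;0.1 -0.01 0 0 0 0 0.7;0 0 0 0 0 0 0.7"}}

```text
t: 5.25
eef_pos: [0.5327, -0.0267, 0.0165]
tool_rot: [0.002, 0.999, -0.037, 0.001]
contact_force: [-0.8, -0.8, -0.0]
gripper_width: 0.301
```

>>> {"api": "send_rows", "payload": {"motion": "0.15 -0.01 0 0 0 0 0.7;0.1 -0.01 0 0 0 0 0.7;0 0 0 0 0 0 0.7"}}

```text
t: 5.5
eef_pos: [0.5336, -0.0269, 0.0162]
tool_rot: [0.002, 0.999, -0.037, -0.001]
contact_force: [0.3, -0.5, -0.8]
gripper_width: 0.303
```

```bash
python3 s.py w6
```

```text
5.5 [ 0.53360425 -0.0268933   0.01621158] [ 0.28415407 -0.51589944 -0.77224173] plate [[15.23158985 10.04712332]] -0.07384473699620289 [ 2.38047515e-03  9.99315340e-01 -3.69138652e-02 -7.42183377e-04] 0.3031471779584899
```

View pics/w6.png

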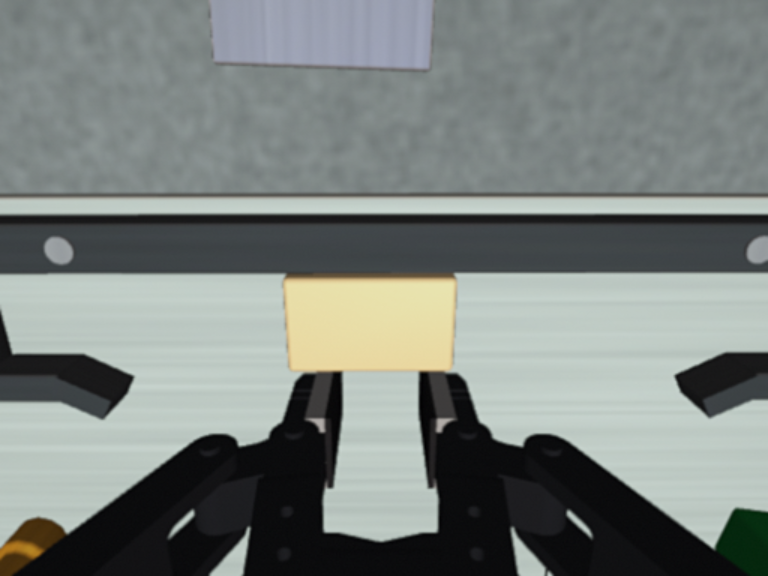

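>>> {"api": "send_rows", "payload": {"motion": "0.3 -0.02 0 0 0 0 0.7;0.4 -0.03 0 0 0 0 0.7;0.4 -0.03 0 0 0 0 0.7"}}

```text
t: 5.8
eef_pos: [0.5335, -0.0273, 0.0147]
tool_rot: [0.004, 0.999, -0.037, -0.012]
contact_force: [-12.3, 0.9, 8.8]
gripper_width: 0.304
```

>>> {"api": "send_rows", "payload": {"motion": "-0.5 0.04 0.1 0 0 0 0.7;-0.8 0.06 0.1 0 0 0 0.7;-0.8 0.06 0 0 0 0 0.7;-0.4 0.03 0 0 0 0 1;0 -0.8 0 0 0 0 1;-0.1 -1.2 0 0 0 0 1;-0.1 -1.2 0 0 0 0 1;-0.1 -1.2 0 0 0 0 1;-0.1 -0.8 0 0 0 0 1;0 -0.3 0 0 0 0 1;0 0 0 0 0 0 1"}}

```text
t: 6.72
eef_pos: [0.5046, -0.0889, 0.0178]
tool_rot: [0.004, 0.999, -0.038, -0.008]
contact_force: [0.0, 0.4, -0.9]
gripper_width: 0.002
```

```bash
python3 s.py w7
```

```text
6.7167 [ 0.50457685 -0.08892552  0.0177549 ] [ 0.02129727  0.41752615 -0.86025306] plate [[ -9.08620785 -53.9781208 ]] -0.07634798919776775 [ 0.0042842   0.99923024 -0.03816315 -0.00800969] 0.002246677221226946
```

View pics/w7.png

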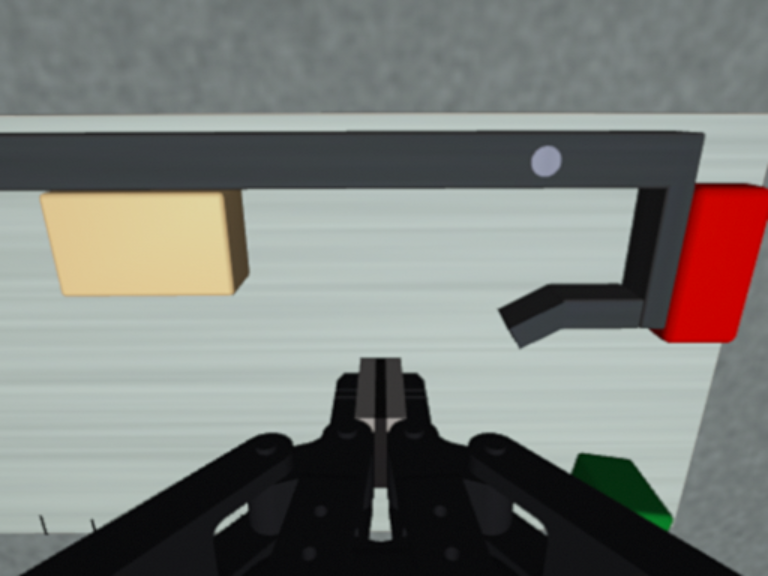

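>>> {"api": "send_rows", "payload": {"motion": "0.5 -0.03 0 0.2 -0.4 0 1;1 -0.07 0 0.2 -0.4 0 1;1 -0.07 0 0 0 0 1;1 -0.07 0 0 0 0 1;0.7 -0.05 -0.1 0 0 0 1;0.3 -0.02 0 0 0 0 1;0 0 0 0 0 0 1"}}

```text
t: 7.35
eef_pos: [0.5567, -0.089, 0.0168]
tool_rot: [-0.001, 0.999, -0.036, 0.001]
contact_force: [1.0, -0.4, -0.3]
gripper_width: 0.001
```

```bash
python3 s.py w8
```

```text
7.35 [ 0.55673177 -0.08900071  0.01682492] [ 0.96208409 -0.37542625 -0.33601902] plate [[ 42.9289289  -50.16143266]] -0.0723972954169515 [-9.00040861e-04  9.99344185e-01 -3.61907169e-02  7.89037896e-04] 0.0006713804996783866
```

View pics/w8.png

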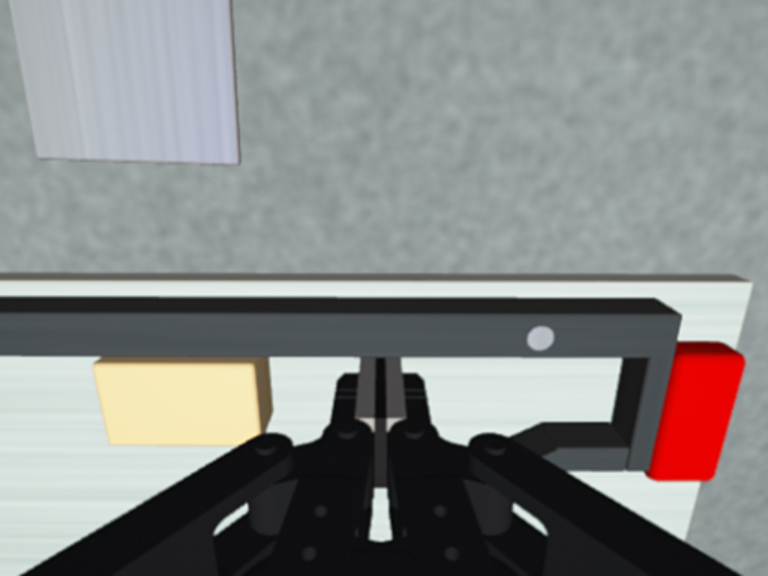

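>>> {"api": "send_rows", "payload": {"motion": "-0.6 0.04 0 0 0 0 1;-0.3 0.5 0 0 0 0 1;0.06 0.8 0 0 0 0 1;0.06 0.8 0 0 0 0 1;0.03 0.4 0 0 0 0 1;0 0 0 0 0 0 1"}}

```text
t: 7.9
eef_pos: [0.5452, -0.0603, 0.0164]
tool_rot: [-0.001, 0.999, -0.036, -0.001]
contact_force: [-0.5, -0.7, -0.6]
gripper_width: 0.002
```

```bash
python3 s.py w9
```

```text
7.9 [ 0.54521621 -0.06033457  0.01638956] [-0.48041942 -0.74156133 -0.57507329] plate [[ 29.30647806 -22.43447086]] -0.07155338495491914 [-8.64625639e-04  9.99359217e-01 -3.57690298e-02 -9.91725485e-04] 0.002357385118071044
```

View pics/w9.png

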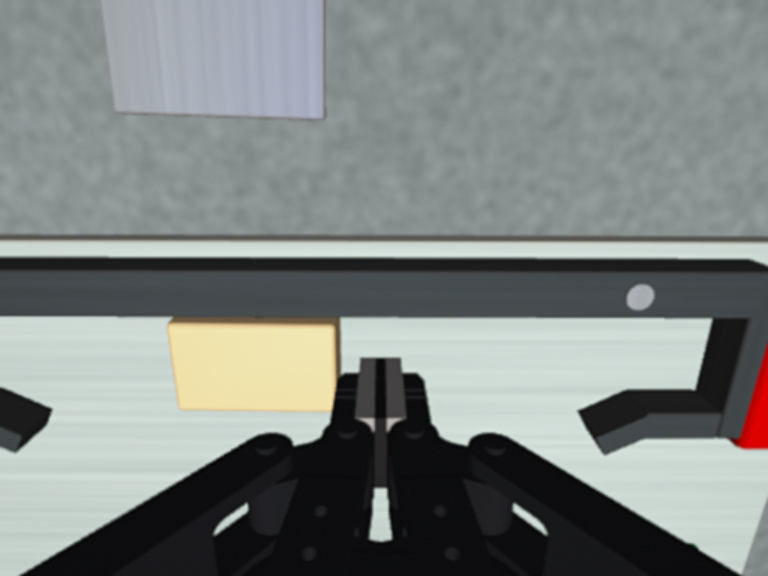

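>>> {"api": "send_rows", "payload": {"motion": "0.4 -0.03 0 0 0 0 1;0.3 -0.02 0 0 0 0 1;0 0 0 0 0 0 1;0.04 0.4 0 0 0 0 1;0.06 0.5 0 0 0 0 1;0.06 0.5 0 0 0 0 1;0.06 0.5 0 0 0 0 1;0.06 0.5 0 0 0 0 1"}}

```text
t: 8.62
eef_pos: [0.5551, -0.0404, 0.0164]
tool_rot: [0.001, 0.999, -0.039, -0.002]
contact_force: [-1.8, -2.5, 1.4]
gripper_width: 0.001
```

```bash
python3 s.py w10
```

```text
8.6167 [ 0.55511052 -0.04038333  0.01642598] [-1.81307465 -2.4521652   1.36454422] plate [[37.68449283 -1.80056068]] -0.07703887866502938 [ 0.00149395  0.99925496 -0.03850979 -0.00207323] 0.000906700122720632
```

View pics/w10.png

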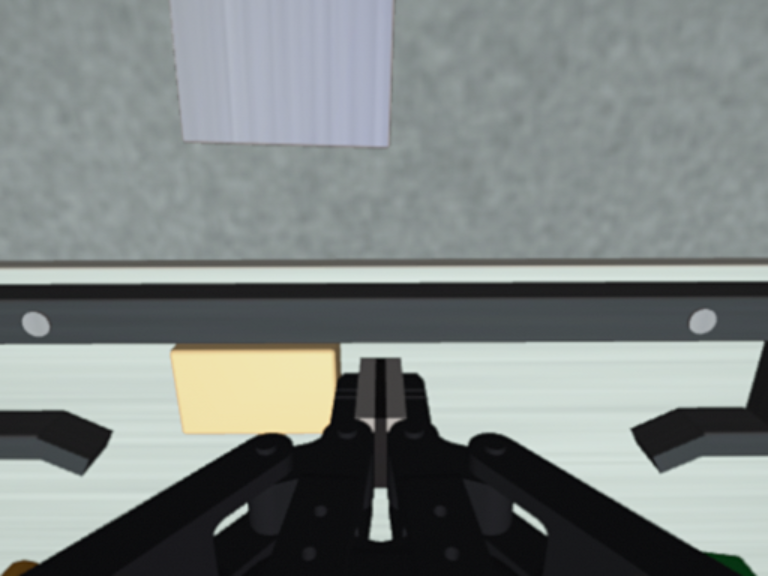

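```bash
cat > b.py <<'E'
from h import *
import sys,json
P=np.load("P.npy"); d=np.load(sys.argv[1]+".npz"); C=cam("wrist",dict(eef_pos=d["e"],tool_rot=d["q"]))
uv=np.array(json.loads(sys.argv[2]))/1.5; z=float(sys.argv[3])
print(w2p(P,unproj(C,uv,z)).round(1))
E
python3 b.py w10 "[[176,349],[338,349],[184,433]]" 0.03
python3 b.py w10 "[[150,344],[600,342]]" 0.026
```

```text
[[56.2 57.9]
 [56.   9.6]
 [26.5 59.6]]
[[ 55.9  67.6]
 [ 55.9 -70.4]]
```

>>> {"api": "send_rows", "payload": {"motion": "0.05 0.5 0 0 0 0 1;0.05 0.6 0 0 0 0 1;0.05 0.6 0 0 0 0 1;0.05 0.6 0 0 0 0 1;0.05 0.6 0 0 0 0 1;0.05 0.6 0 0 0 0 1;0.05 0.6 0 0 0 0 1;0.03 0.4 0 0 0 0 1"}}

```text
t: 9.33
eef_pos: [0.5592, 0.0121, 0.0164]
tool_rot: [0.001, 0.999, -0.037, -0.002]
contact_force: [-1.0, -1.9, 1.6]
gripper_width: -0.004
```

```bash
python3 s.py w11
```

```text
9.3333 [0.559165   0.01214087 0.01644635] [-1.01705681 -1.920578    1.56929442] plate [[37.80846004 50.87974728]] -0.07412463067930392 [ 6.07093667e-04  9.99311074e-01 -3.70537496e-02 -2.00727694e-03] -0.004364859674298356
```

View pics/w11.png

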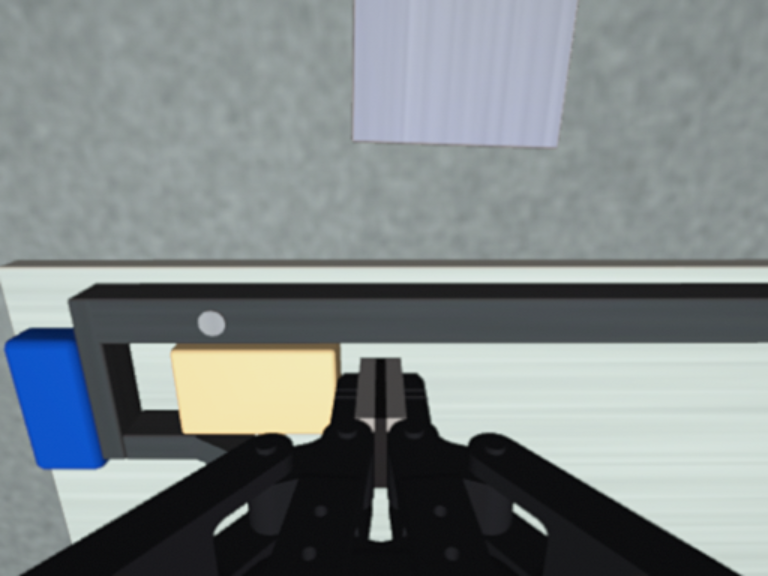

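>>> {"api": "send_rows", "payload": {"motion": "0.05 0.5 0 0 0 0 1;0.05 0.5 0 0 0 0 1;0.05 0.4 0 0 0 0 1;0.04 0.3 0 0 0 0 1;0.03 0.2 0 0 0 0 1"}}

```text
t: 9.8
eef_pos: [0.5607, 0.0322, 0.0163]
tool_rot: [0.001, 0.999, -0.037, -0.003]
contact_force: [-1.9, -3.3, 3.9]
gripper_width: -0.0
```

```bash
python3 s.py w12
```

```text
9.8 [0.56068053 0.03220067 0.01633823] [-1.8585054  -3.27913798  3.90497609] plate [[37.82295763 70.99670987]] -0.07431035349970858 [ 0.00148272  0.99930428 -0.03714642 -0.00298472] -0.000370615257999247
```

View pics/w12.png

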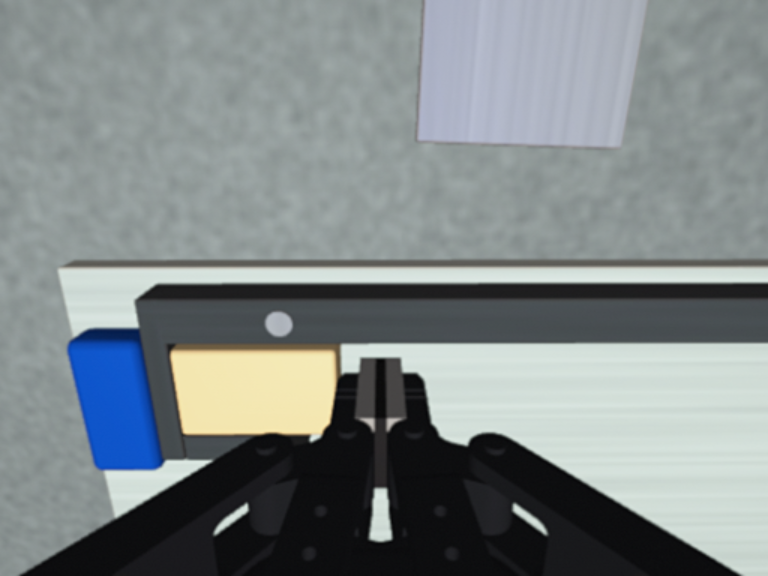

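Only a sliver of gap remains at the stop. I'll push gently until contact.

>>> {"api": "send_rows", "payload": {"motion": "0.03 0.3 0 0 0 0 1;0.03 0.3 0 0 0 0 1;0.04 0.4 0 0 0 0 1;0.04 0.4 0 0 0 0 1"}}

```text
t: 10.18
eef_pos: [0.5608, 0.0343, 0.0164]
tool_rot: [0.009, 0.999, -0.042, -0.005]
contact_force: [-3.0, -11.4, 7.2]
gripper_width: 0.001
```

```bash
python3 s.py w13
```

```text
10.1833 [0.56075273 0.03426134 0.01638259] [ -2.98081883 -11.35015019   7.21415289] plate [[37.74119296 73.05701663]] -0.0833325345963941 [ 0.00864311  0.99908116 -0.04165209 -0.00521884] 0.0014379302487430557
```

View pics/w13.png

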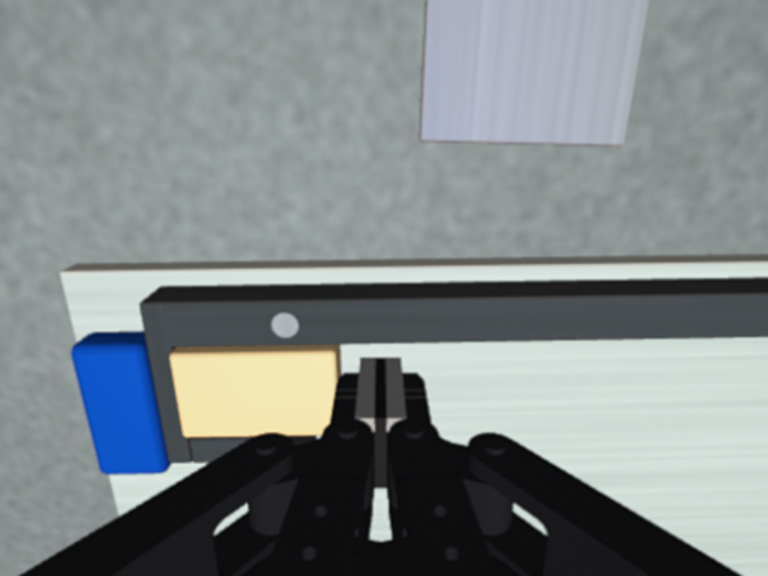

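It stopped with about 11 N on the wrist, at the y position I predicted. Now I'll back straight out along -y, lift clear and look.

>>> {"api": "send_rows", "payload": {"motion": "-0.04 -0.5 0 -0.4 0 0.2 1;-0.06 -0.8 0 -0.4 0 0.3 1;-0.06 -0.8 0 0 0 0 1;-0.06 -0.8 0.3 0 0 0 1;-0.2 -0.8 1.5 0 0 0 1;-0.5 0 2.5 0 0 0 1;-1 0 3 0 0 0 1;-1 0 3 0 0 0 1;-1 0.5 2 0 0 0 1;0 0 0.5 0 0 0 1;0 0 0 0 0 0 1"}}

```text
t: 11.15
eef_pos: [0.5213, 0.0004, 0.1492]
tool_rot: [0.013, 0.999, -0.037, -0.003]
contact_force: [0.3, -0.7, -0.8]
gripper_width: -0.0
```

```bash
python3 s.py w14; python3 - <<'E'
from h import *
im=read_camera("side"); cv2.imwrite("pics/s14.png",cv2.resize(im[140:300,150:330,::-1],None,fx=4,fy=4,interpolation=cv2.INTER_CUBIC))
E
```

```text
11.15 [5.21251185e-01 4.33836462e-04 1.49202542e-01] [ 0.27508473 -0.749834   -0.76738656] plate [[ 0.87388413 36.37632105]] -0.073889054171435 [ 0.01276972  0.999232   -0.03693296 -0.00288041] -0.00012133187305436458
```

View pics/w14.png

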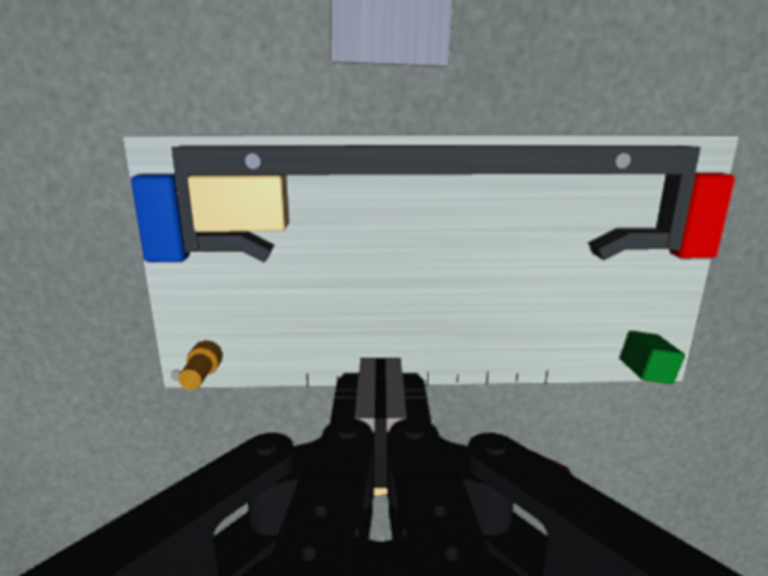

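View pics/s14.png

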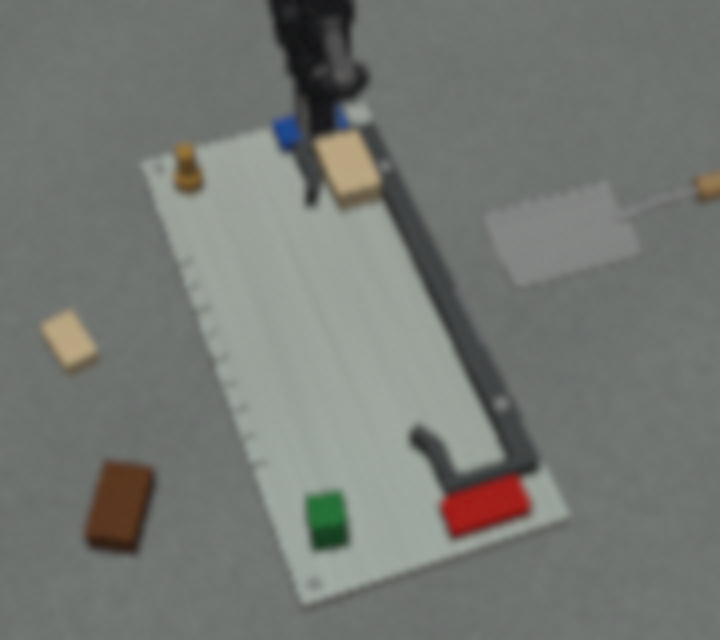

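```bash
python3 - <<'E'
from h import *
im=np.load("w14.npz")["im"]
cv2.imwrite("pics/w14z.png",cv2.resize(im[85:185,80:210,::-1],None,fx=6,fy=6,interpolation=cv2.INTER_CUBIC))
E

```

```text
(no output)
```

View pics/w14z.png

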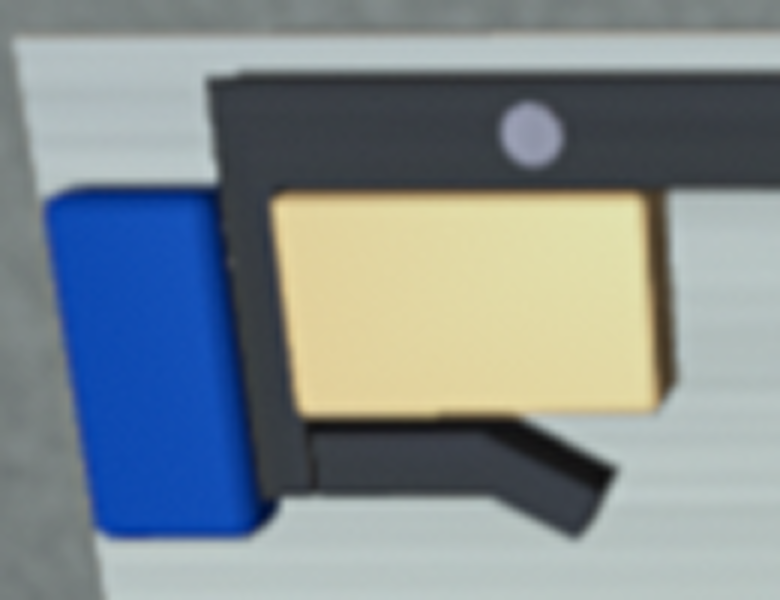

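```bash
python3 - <<'E'
from h import *
d=np.load("w14.npz");o=dict(eef_pos=d["e"],tool_rot=d["q"]); C=cam("wrist",o)
f=lambda a:np.array(a)/6+[80,85]
im=d["im"]
# fit plate here
g=lambda a:np.array(a)/1.5
uv=g([[123,137],[738,136],[684,381],[163,387],[189,174],[667,173]])
X=[[75,175,10],[75,-175,10],[-85,-175,10],[-85,175,10],[55,135,26],[55,-135,26]]
r=least_squares(lambda p:(proj(C,p2w(p,X))-uv).ravel(),[.515,-.035,-.07]); P=r.x; print(P,r.fun.reshape(-1,2).round(1).tolist())
B=np.array([[15,25,30],[15,-25,30],[-15,-25,30],[-15,25,30]])
q=f([[271,196],[645,193],[658,411],[297,418]])
r=least_squares(lambda p:(proj(C,p2w(p,B))-q).ravel(),[.565,.07,-.07]); print(w2p(P,r.x[None,:2]),r.x[2]-P[2],r.fun.round(1))
print(w2p(P,unproj(C,q,.03)).round(1))
E

```

```text
[ 0.51828957 -0.0342574  -0.07313492] [[-2.4, -0.3], [-1.0, -0.4], [-2.3, -0.3], [-0.6, 1.0], [-1.9, 1.2], [7.8, 0.6]]
[[ 40.2265374  108.10735575]] 0.0029643474015243476 [-0.5 -0.1  0.1 -0.1  0.5  0.4 -0.  -0.1]
[[ 55.1 132.7]
 [ 55.2  83.2]
 [ 25.6  83.4]
 [ 25.  133.1]]
```

```bash
python3 - <<'E'
from h import *
d=np.load("w14.npz");o=dict(eef_pos=d["e"],tool_rot=d["q"]); C=cam("wrist",o)
f=lambda a:np.array(a)/6+[80,85]
g=lambda a:np.array(a)/1.5
uv=g([[123,137],[738,136],[684,381],[163,387]])
X=[[75,175,10],[75,-175,10],[-85,-175,10],[-85,175,10]]
r=least_squares(lambda p:(proj(C,p2w(p,X))-uv).ravel(),[.515,-.035,-.07]); P=r.x; print(P,r.fun.reshape(-1,2).round(1).tolist())
q=f([[271,196],[645,193],[658,411],[297,418]])
B=np.array([[15,25,30],[15,-25,30],[-15,-25,30],[-15,25,30]])
r=least_squares(lambda p:(proj(C,p2w(p,B))-q).ravel(),[.565,.07,-.07]); print(w2p(P,r.x[None,:2]),r.x[2]-P[2])
im=cv2.resize(d["im"][85:185,80:210,::-1],None,fx=6,fy=6,interpolation=cv2.INTER_CUBIC)
def dr(L,col):
    p=((proj(C,p2w(P,L))-[80,85])*6).astype(int); cv2.polylines(im,[p[:,None]],False,col,1)
dr([[22,135,26],[55,135,26],[55,40,26]],(0,255,0))
dr([[25,135,30],[55,135,30],[55,85,30],[25,85,30],[25,135,30]],(0,0,255))
cv2.imwrite("pics/w14o.png",im)
E

```

```text
[ 0.51810365 -0.03574954 -0.07449066] [[-0.5, -0.5], [0.7, -0.0], [-1.0, -0.1], [0.8, 0.8]]
[[ 40.15429624 109.66363894]] 0.0043200901537496506
```

View pics/w14o.png

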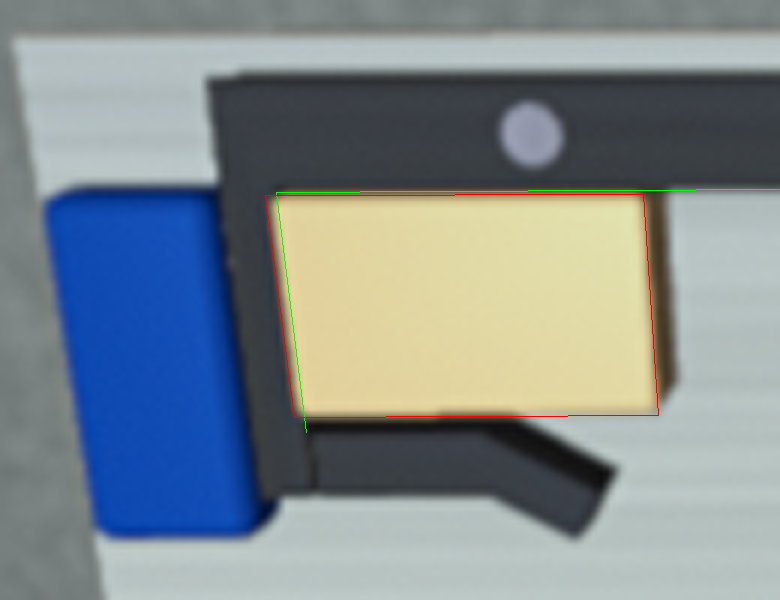

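```bash
python3 - <<'E'
from station import *
o=get_obs(); print(o["t"],o["eef_pos"],o["contact_force"],abs(o["joint_vel"]).max())
print(hand_in())
E
```

```text
11.25 [5.20597728e-01 5.07006456e-04 1.47482380e-01] [-0.11617683  0.95537511 -1.00800412] 0.029677357729098994
the job is handed in; nothing more can be done
None
```

The blank is seated in the blue-tagged corner pocket, tight against the rail and the end stop, and I handed the job in at 11.25 s of the 51 s allowed.

- **Moves:** I pushed the larger ivory blank to the rail with two fingertips until it stalled at about 12 N. Then I slid it along the rail with the shut fingers until it stalled in the pocket at about 11 N. I backed straight out and lifted to about 0.15 m. The blank was only pushed, never gripped.
- **Final position:** My last wrist image puts the blank at plate (40.2, 109.7) mm against a target of (40, 110), turned 0.004 rad from the rail. That is within the measuring error of about 2 mm. An overlay of the ideal seated outline matches the picture to within about half a millimetre.
- **Other objects:** In the last pictures the pin, wax block, tags, spatula and both decoys look undisturbed, judged by eye. The jar, bottle and bowl were out of frame in those pictures, but the arm only went past them high up. Wrist forces read about zero at the end.
- **One check disagreed:** My first final fit gave y = 108.1 mm. I had misread one stop-corner pixel, which showed as a 7.8 px residual. Refitting on the four plate corners gave 109.7 mm.

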